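Hang the jar tote on the hook

ROBOT

A 6-joint arm with a two-finger parallel gripper is mounted at the origin on the work surface. World frame = base frame: x ahead of the robot, y to its left, z up, the work surface at z = 0. Lengths are in m, angles in rad, forces in N, time in s.
With the tool pointing down it reaches from about 0.35 to 0.975 m from the base axis. Payload 7.1 kg.
Tool frame: the origin (TCP) lies midway between the tips of the shut fingers; the grasp point (between the pads) lies 19 mm behind it; z points along the fingers, x is the direction in which the jaws open and shut, and the axes are right-handed (so a half turn about z gives the same grasp; the last joint's range is limited). The gripper opens to 88 mm and grips with 3 to 60 N. Pads are 20 mm wide; open, the fingers measure 115 mm over their backs; the gripper's body (75 mm by 178 mm) begins 61 mm behind the grasp point.
Start: joints at [-1.292, 0.423, 1.63, -0, 1.089, -0.019], TCP at [0.183, -0.597, 0.223] pointing down, gripper open.
Joint ranges: [-3, 3], [-0.9, 2.11], [0.09, 2.58], [-1.31, 4.45], [0.11, 2.69], [-2.54, 2.54]. Speed limits (rad/s): [2.39, 2.39, 3.01, 3.14, 3.14, 3.14].

INTERFACE

Orientations are given as a rotation vector (axis times angle).
In Python, from rig import arm gives the robot as it stands.
- The arm moves only by the tool apply_moves, never from a script. Its argument "deltas" is a list of rows, each a list of 3 entries, a list of its own where there are three numbers: the turn, a rotation vector about the tool's x, y, z each as a share of 60 degrees, from -1 to 1, then the shift along the tool's x, y, z each as a share of 1 m, from -1 to 1, then the opening, from -1 (shut) to 1 (fully open). A call has 1 to 8 rows; each row is the pose to reach, as a shift and turn from the pose measured when the call began, along the tool's axes at that moment; what a row does not reach only later rows make up. A row lasts 1/12 s, in which the tool goes at most 41.7 mm and 7.16 degrees, less where a joint would pass 70% of its speed; a pose out of reach is approached as far as the arm can. A call with a number of a shift or a turn outside -1 to 1 is refused whole. A call with a gripper value outside its range is refused whole. The fingers move at their own pace and stop on an object; the grip force is fixed at half the most. Time passes only in rows, so rows that repeat a pose let the fingers close. It gives the time, the measured TCP pose, the force and the opening at its end, in the units of the state.
- arm.observe(): the state, without advancing time (a new reading comes with each control period).
- arm.grab_frame(name): name is "scene" or "top"; returns a dict with "pixels" (480x640x3 uint8, red, green, blue), "fx", "fy", "cx", "cy" (pixels), "extrinsics" (4x4, takes a point from camera to world coordinates). Camera axes: x right, y up, looking along -z (the intrinsics and any distortion apply to the point x, -y, -z); pixel columns grow to the right and rows downward; lengths in m; the calibration is good to about 2 mm. A picture is of the moment at which its call begins. There is no depth.
- arm.hand_in(): hands the job in, once; it reports no verdict.
The state is a dict: "time_s": time; "joints": joint angles; "joint_vel": joint speeds; "joint_efforts": joint torques, N m; "tcp_pos": TCP position; "ee_rot": TCP orientation; "wrist_force": force on the tool from outside, world axes, zero at the start; "torque": the same for the moment, N m; "gripper_width": finger opening in m.
Only numpy, scipy, OpenCV 4.12 (cv2) and the standard library are available. Lean on these libraries where they do the work, as an engineer would, in place of code of your own. Each camera call takes 0.05 s, during which the arm holds its last target.

TASK

The glass painter wants the light table cleared: hang the plywood tote that carries the four paint jars on the steel hook, by the slot under its handle, and leave it hanging freely. Carry it upright, and leave the similar empty tote where it stands.

Things in the scene. Friction and masses are not known exactly. Their poses are not given: they have to be found in the camera images.
- jar_tote_grip (a point): Plywood tote to hang: tray 100 (x) by 120 mm (y), two amber jars fixed on each side of an upright centre board 10 mm thick (x), 120 wide (y), 175 tall. Above the board's hand slot is a handle strip 50 mm tall. This point: mid-board, 18 mm below the top, 32 above the slot, 157 above the foot. z up. Pinch here along x, fingertips kept above the slot. 0.35 to 0.6 kg. Stands left or right of the hook.
- jar_tote_slot (a point): Centre of that tote's hand slot, 100 mm above its underside, straight below the grip point; axes as the tote's. The slot goes through the board along x, is 90 mm wide (y) and 50 mm tall (z). The hook must pass through it; the strip above it then rests on the hook. The tote is symmetric and may hang either way round. The jar lids reach 64 mm above the underside.
- empty_tote_grip (a point): The same grip point of an otherwise identical tote without jars, standing on the other side of the hook. It must stay where it is.
- hook_seat (a point): Fixed level steel hook, bar 16 mm wide (y), 8 thick, top 190 mm above the table. This point: on its top face, where the handle strip should rest. The bar points along -x of this frame, roughly to the robot, and ends 41 to 49 mm away in a tip upturned 10 mm. It sits on a 14 mm round post, 85 mm away at +x and no taller than the bar. The foot plate is 10 mm thick. z up.

How it is judged:
At the end, for the whole second after the job is handed in: The jar tote hangs on the hook by its handle strip: its grip point within 40 mm of the hook seat along and across the bar and 20 to 44 mm above it, the tote upright within 17 degrees, at rest (under 50 mm/s) and bearing on the hook; the empty tote within 30 mm of where it stood (x of jar_tote_grip in the frame of hook_seat between -0.04 and 0.04 m and y of jar_tote_grip in the frame of hook_seat between -0.04 and 0.04 m and z of jar_tote_grip in the frame of hook_seat between 0.02 and 0.044 m and angle between jar_tote_grip's own z axis and vertical below 0.3 rad and linear speed of jar_tote below 0.05 m/s and contact force between jar_tote and hook_stand above 1 N and distance of empty_tote_grip from where it was at the start of the episode below 0.03 m); the robot touches nothing.
It fails at once if the jar tote is tipped more than 34 degrees (angle between jar_tote_grip's own z axis and vertical above 0.6 rad).
It fails at once if the empty tote is moved more than 30 mm (distance of empty_tote_grip from where it was at the start of the episode above 0.03 m).
It also fails if it takes over 38 s, if anything falls off the work surface, if the arm or the gripper's body presses on something with over 40 N, if the wrist force passes 120 N, or if a joint passes its speed limit or range.

## Working session

There is one attempt and no reset: what is moved stays moved. The work goes in short steps, Python scripts to look and compute and a tool call to move; the robot and the scene stay as the last step left them, time stands still between calls to the robot, and variables do not carry over. Pictures are saved under pics/ and viewed, and the job is handed in when it is done.

Besides the shell and the picture viewer there is one more tool, called after "Emit:" as a command line: name --argument value ..., lists and objects as JSON in quotes. apply_moves: Moves the arm, as the interface text tells. Its arguments: {"type":"object","properties":{"deltas":{"type":"array","items":{"type":"array"}}},"required":["deltas"]}

```bash
mkdir -p pics
cat > h.py <<'E'
import numpy as np, cv2
from rig import arm
def grab(n,fn):
    f=arm.grab_frame(n); cv2.imwrite(fn,cv2.cvtColor(f["pixels"],cv2.COLOR_RGB2BGR)); return f
def ray(f,u,v):
    E=np.array(f["extrinsics"]); d=E[:3,:3]@np.array([(u-f["cx"])/f["fx"],-(v-f["cy"])/f["fy"],-1]); return E[:3,3],d
def onz(f,u,v,z):
    o,d=ray(f,u,v); return o+d*(z-o[2])/d[2]
def proj(f,p):
    E=np.array(f["extrinsics"]); c=E[:3,:3].T@(np.array(p)-E[:3,3]); return f["cx"]+f["fx"]*c[0]/-c[2], f["cy"]-f["fy"]*c[1]/-c[2]
E
python3 - <<'E'
from h import *
import pickle
s=arm.observe(); print(s)
for n in("scene","top"):
    f=grab(n,f"pics/{n}0.png"); pickle.dump(f,open(n+"0.pkl","wb")); print({k:v for k,v in f.items() if k!="pixels"})
E
```

```text
{'time_s': 0.0, 'joints': array([-1.29200575e+00,  4.23832212e-01,  1.63070519e+00,  6.73255891e-06,
        1.08861636e+00, -1.89899465e-02]), 'joint_vel': array([ 0.00070102, -0.00094741,  0.00038306, -0.0004673 , -0.00115332,
        0.00021914]), 'joint_efforts': array([ 1.20140285e-03, -5.44613957e+01, -2.73665804e+01,  6.42911531e-02,
        2.28635932e-02, -1.20406462e-04]), 'tcp_pos': array([ 0.1832491 , -0.59693284,  0.22190113]), 'ee_rot': array([-2.52562201e+00,  1.86676897e+00,  1.93765434e-03]), 'wrist_force': array([0.41055722, 0.432728  , 0.42419075]), 'torque': array([ 0.00625626, -0.02768056, -0.0088454 ]), 'gripper_width': 0.08807742573793756}
{'fx': 619.4213208863732, 'fy': 619.4213208863732, 'cx': 320.3001454773195, 'cy': 253.18247577358568, 'extrinsics': array([[-0.09013248, -0.69431994,  0.71399997,  1.30802855],
       [ 0.99575855, -0.07611933,  0.0516793 ,  0.07647596],
       [ 0.01846723,  0.71562956,  0.69823584,  0.9348426 ],
       [ 0.        ,  0.        ,  0.        ,  1.        ]])}
{'fx': 529.8618413874893, 'fy': 529.8618413874893, 'cx': 321.5470243942686, 'cy': 245.06886233617107, 'extrinsics': array([[-0.00450807,  0.99508681, -0.09890359,  0.43759229],
       [-0.99997219, -0.0038983 ,  0.0063576 ,  0.00122092],
       [ 0.00594081,  0.0989295 ,  0.99507671,  1.05225509],
       [ 0.        ,  0.        ,  0.        ,  1.        ]])}
```

View pics/scene0.png

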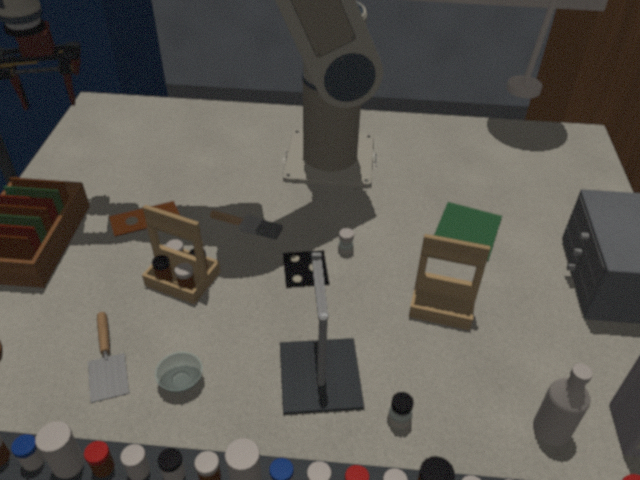

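View pics/top0.png

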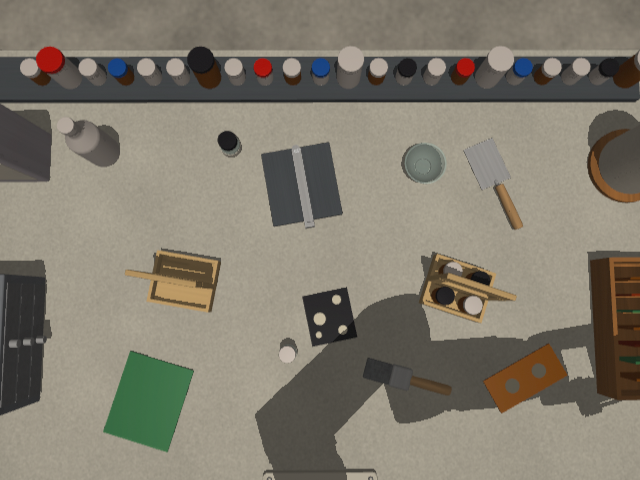

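The scene view shows the jar tote at about (180,255) and the top view at about (460,288), on the robot's right (−y). The empty tote is on the left: (450,280) in scene, (185,280) in top. The hook bar in the top view runs from (296,148) to (309,226), with its tip towards the robot. I'll zoom in for the corners.

Run:
```python
import cv2
a=cv2.imread("pics/top0.png");b=cv2.imread("pics/scene0.png")
g=lambda i:cv2.convertScaleAbs(i,alpha=1.5,beta=10)
cv2.imwrite("pics/z1.png",g(cv2.resize(a[235:335,400:530],None,fx=6,fy=6,interpolation=2)))
cv2.imwrite("pics/z2.png",g(cv2.resize(a[135:235,240:370],None,fx=6,fy=6,interpolation=2)))
cv2.imwrite("pics/z3.png",g(cv2.resize(b[195:310,125:235],None,fx=5,fy=5,interpolation=2)))
cv2.imwrite("pics/z4.png",g(cv2.resize(b[240:420,260:380],None,fx=3.3,fy=3.3,interpolation=2)))
```

```text
(no output)
```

View pics/z1.png

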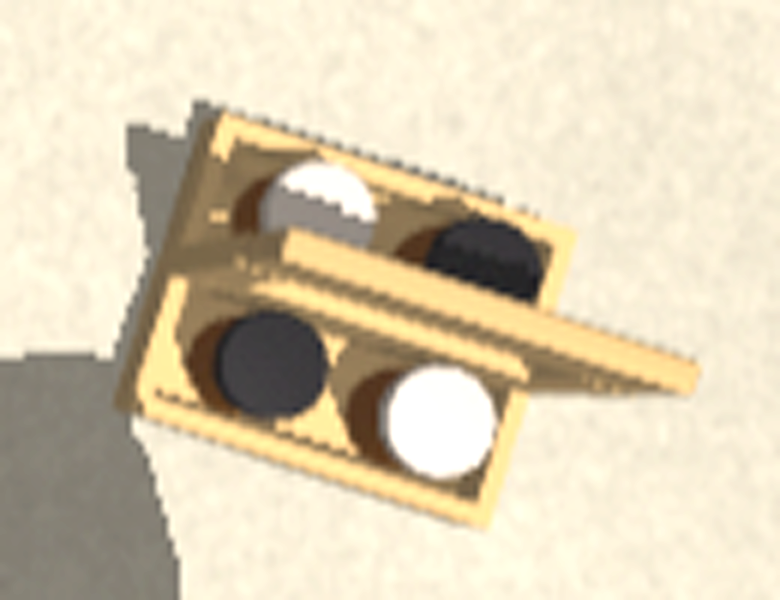

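View pics/z2.png

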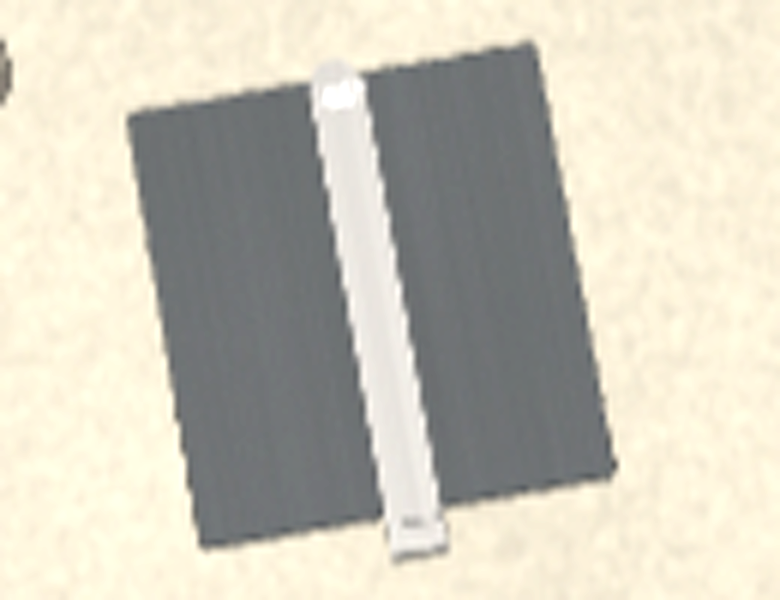

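View pics/z3.png

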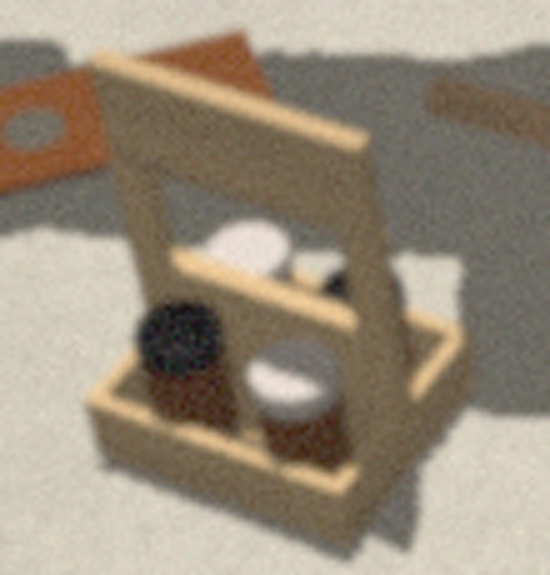

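View pics/z4.png

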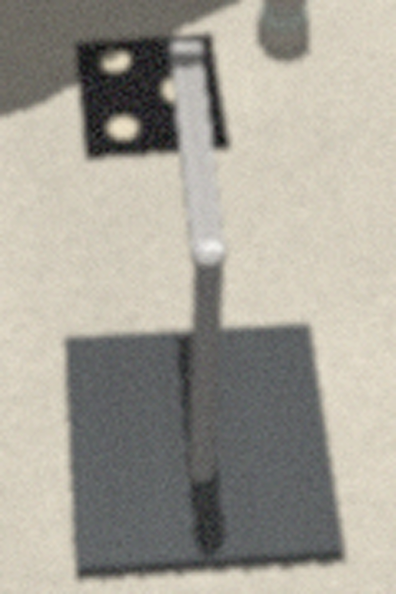

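Run:
```python
from h import *
import pickle
T=pickle.load(open("top0.pkl","rb"));S=pickle.load(open("scene0.pkl","rb"))
def z1(u,v):return 400+u/6,235+v/6
def z2(u,v):return 240+u/6,135+v/6
def z3(u,v):return 125+u/5,195+v/5
def z4(u,v):return 260+u/3.3,240+v/3.3
def rep(n,f,a,b,z):
    A=onz(f,*a,z);B=onz(f,*b,z);d=B-A
    print(n,A.round(4),B.round(4),"mid",((A+B)/2).round(4),"len",np.linalg.norm(d).round(4),"ang",np.degrees(np.arctan2(d[1],d[0])).round(2))
rep("tote top",T,z1(286,245),z1(697,378),.175)
rep("tote scene",S,z3(97,58),z3(365,143),.175)
rep("tote rim? long front (top)",T,z1(135,410),z1(488,525),.03)
rep("long back (top)",T,z1(213,112),z1(575,235),.03)
rep("hook top post->tip",T,z2(338,90),z2(414,525),.19)
rep("hook scene post->tip",S,z4(208,250),z4(187,52),.19)
rep("hook scene tip top",S,z4(208,250),z4(187,42),.2)
for n,c in(("plate",[(130,117),(535,43),(614,470),(203,547)]),):
    print(np.array([onz(T,*z2(*p),.01) for p in c]).round(4))
a=[z3(97,58),z3(365,143)]; b=[z1(286,245),z1(697,378)]
for p,q in zip(a,b):
    o1,d1=ray(S,*p);o2,d2=ray(T,*q);M=np.c_[d1,-d2];t=np.linalg.lstsq(M,o2-o1,rcond=None)[0];print("tri",((o1+d1*t[0]+o2+d2*t[1])/2).round(4),np.linalg.norm(o1+d1*t[0]-o2-d2*t[1]).round(4))
for p,q in (((208,250),(338,88)),((187,52),(414,525))):
    o1,d1=ray(S,*z4(*p));o2,d2=ray(T,*z2(*q));M=np.c_[d1,-d2];t=np.linalg.lstsq(M,o2-o1,rcond=None)[0];print("tri hook",((o1+d1*t[0]+o2+d2*t[1])/2).round(4),np.linalg.norm(o1+d1*t[0]-o2-d2*t[1]).round(4))
# empty tote
from scipy.spatial.transform import Rotation as R
print(R.from_rotvec(arm.observe()["ee_rot"]).as_matrix().round(3))
rep("empty scene",S,(424,236),(489,246),.175); rep("empty top",T,(126,273),(198,283),.175)
```

```text
tote top [ 0.4728 -0.2131  0.175 ] [ 0.4357 -0.3253  0.175 ] mid [ 0.4542 -0.2692  0.175 ] len 0.1182 ang -108.27
tote scene [ 0.4418 -0.3214  0.175 ] [ 0.478  -0.2102  0.175 ] mid [ 0.4599 -0.2658  0.175 ] len 0.1169 ang 71.96
tote rim? long front (top) [ 0.426  -0.1986  0.03  ] [ 0.389  -0.3105  0.03  ] mid [ 0.4075 -0.2546  0.03  ] len 0.1179 ang -108.29
long back (top) [ 0.5216 -0.2261  0.03  ] [ 0.4814 -0.3418  0.03  ] mid [ 0.5015 -0.2839  0.03  ] len 0.1225 ang -109.16
hook top post->tip [0.6825 0.037  0.19  ] [0.5606 0.0161 0.19  ] mid [0.6216 0.0266 0.19  ] len 0.1236 ang -170.31
hook scene post->tip [0.6852 0.0382 0.19  ] [0.5533 0.0157 0.19  ] mid [0.6193 0.027  0.19  ] len 0.1337 ang -170.33
hook scene tip top [0.6935 0.0387 0.2   ] [0.5562 0.0158 0.2   ] mid [0.6249 0.0273 0.2   ] len 0.1393 ang -170.55
[[ 0.7246  0.1141  0.01  ]
 [ 0.7496 -0.0217  0.01  ]
 [ 0.6045 -0.0471  0.01  ]
 [ 0.5792  0.089   0.01  ]]
tri [ 0.4825 -0.2527  0.2086] 0.0954
tri [ 0.4355 -0.2754  0.1546] 0.1077
tri hook [0.6836 0.0376 0.188 ] 0.001
tri hook [0.5597 0.0161 0.1963] 0.0002
[[ 0.293 -0.956 -0.   ]
 [-0.956 -0.293  0.001]
 [-0.001 -0.    -1.   ]]
empty scene [0.466  0.2035 0.175 ] [0.4797 0.319  0.175 ] mid [0.4729 0.2613 0.175 ] len 0.1163 ang 83.2
empty top [0.4797 0.3188 0.175 ] [0.4627 0.1997 0.175 ] mid [0.4712 0.2593 0.175 ] len 0.1203 ang -98.13
```

Emit:
apply_moves --deltas '[[[0, 0, -0.913], [-0.234, -0.357, -0.035], 1], [[0, 0, -0.913], [-0.234, -0.357, -0.035], 1], [[0, 0, -0.913], [-0.234, -0.357, -0.035], 1], [[0, 0, -0.913], [-0.234, -0.357, -0.035], 1], [[0, 0, -0.913], [-0.234, -0.357, -0.035], 1], [[0, 0, -0.913], [-0.234, -0.357, -0.035], 1], [[0, 0, -0.913], [-0.234, -0.357, -0.035], 1], [[0, 0, -0.913], [-0.234, -0.357, -0.035], 1]]'

```text
time_s: 0.77
tcp_pos: [0.3961, -0.3398, 0.2496]
ee_rot: [-3.102, 0.486, 0.001]
wrist_force: [-0.2, -0.4, -0.4]
gripper_width: 0.0874
```

```bash
cat > to.py <<'E'
import sys
from h import *
from scipy.spatial.transform import Rotation as R
x,y,z,yaw=map(float,sys.argv[1:5]); s=arm.observe(); M=R.from_rotvec(s["ee_rot"]).as_matrix()
c,n=np.cos(np.radians(yaw)),np.sin(np.radians(yaw)); G=np.array([[c,n,0],[n,-c,0],[0,0,-1]])
print("t",s["time_s"],"pos",s["tcp_pos"].round(4),"yaw",np.degrees(np.arctan2(M[1,0],M[0,0])).round(2),"w",s["gripper_width"].__round__(4),"F",s["wrist_force"].round(2),"T",s["torque"].round(3))
print("turn",(np.degrees(R.from_matrix(M.T@G).as_rotvec())/60).round(4),"shift",(M.T@(np.array([x,y,z])-s["tcp_pos"])).round(4))
E
python3 to.py 0.456 -0.268 0.255 -18.2
```

```text
t 0.7667 pos [ 0.3961 -0.3398  0.2496] yaw -17.81 w 0.0874 F [-0.18 -0.41 -0.36] T [-0.062 -0.11   0.028]
turn [-0.0012  0.001   0.0065] shift [ 0.0351 -0.0867 -0.0053]
```

Emit:
apply_moves --deltas '[[[0, 0, 0.006], [0.035, -0.087, -0.005], 1], [[0, 0, 0.006], [0.035, -0.087, -0.005], 1], [[0, 0, 0.006], [0.035, -0.087, -0.005], 1], [[0, 0, 0.006], [0.035, -0.087, -0.005], 1], [[0, 0, 0.006], [0.035, -0.087, -0.005], 1]]'

```text
time_s: 1.18
tcp_pos: [0.4559, -0.2673, 0.2544]
ee_rot: [-3.101, 0.493, 0.003]
wrist_force: [0.8, -0.9, -0.7]
gripper_width: 0.0879
```

```bash
python3 to.py 0.456 -0.268 0.142 -18.2
python3 - <<'E'
from h import *
f=grab("top","pics/t1.png");i=cv2.imread("pics/t1.png")
g=grab("scene","pics/s1.png");j=cv2.imread("pics/s1.png")
a=cv2.resize(i[215:345,390:540],None,fx=2.6,fy=2.6);b=cv2.resize(j[160:310,100:240],(int(140*2.25),338))
cv2.imwrite("pics/c1.png",cv2.convertScaleAbs(np.hstack([a[:338],b[:338]]),alpha=1.5))
E
```

```text
t 1.1833 pos [ 0.4559 -0.2673  0.2544] yaw -18.05 w 0.0879 F [ 0.83 -0.85 -0.7 ] T [-0.006 -0.042  0.011]
turn [-0.0009  0.0018  0.0025] shift [0.0005 0.0007 0.1124]
```

View pics/c1.png

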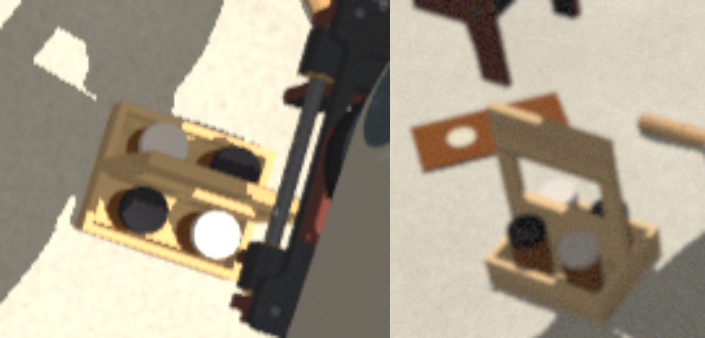

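The top crop shows the gripper fingers straddling the board line. The scene crop shows the fingertips above and behind the handle, as expected from perspective. I'll check the projection, then descend.

Run:
```python
from h import *
import pickle
S=pickle.load(open("scene0.pkl","rb"))
c,n=np.cos(np.radians(-18.2)),np.sin(np.radians(-18.2));p=np.array([.4559,-.2673,.2544])
for d in(-.044,0,.044): 
    u,v=proj(S,p+d*np.array([c,n,0])); print(((u-100)*2.25+390,(v-160)*2.25))
```

```text
(np.float64(564.3497301471377), np.float64(13.817274891815885))
(np.float64(533.7637683139926), np.float64(44.0397436023991))
(np.float64(501.51556638090136), np.float64(75.90469783245499))
```

Emit:
apply_moves --deltas '[[[0, 0, 0], [0, 0, 0.04], 1], [[0, 0, 0], [0, 0, 0.07], 1], [[0, 0, 0], [0, 0, 0.095], 1], [[0, 0, 0], [0, 0, 0.107], 1], [[0, 0, 0], [0, 0, 0.112], 1], [[0, 0, 0], [0, 0, 0.112], 1]]'

```text
time_s: 1.78
tcp_pos: [0.4535, -0.269, 0.1412]
ee_rot: [-3.099, 0.5, 0.007]
wrist_force: [0.0, 0.1, -0.2]
gripper_width: 0.0879
```

```bash
python3 to.py 0.456 -0.268 0.142 -18.2
```

```text
t 1.7833 pos [ 0.4535 -0.269   0.1412] yaw -18.33 w 0.0879 F [ 0.05  0.08 -0.19] T [-0.05  -0.022 -0.012]
turn [-0.0015  0.0043 -0.0022] shift [ 0.002  -0.0017 -0.0008]
```

Emit:
apply_moves --deltas '[[[0, 0.004, 0], [0.002, -0.002, -0.001], 1], [[0, 0.004, 0], [0.002, -0.002, -0.001], -1], [[0, 0.004, 0], [0.002, -0.002, -0.001], -1], [[0, 0.004, 0], [0.002, -0.002, -0.001], -1], [[0, 0.004, 0], [0.002, -0.002, -0.001], -1], [[0, 0.004, 0], [0.002, -0.002, -0.001], -1], [[0, 0.004, 0], [0.002, -0.002, -0.001], -1], [[0, 0.004, 0], [0.002, -0.002, -0.001], -1]]'

```text
time_s: 2.45
tcp_pos: [0.4561, -0.2677, 0.1423]
ee_rot: [-3.1, 0.5, 0.0]
wrist_force: [-0.2, -0.4, -0.2]
gripper_width: 0.0444
```

Emit:
apply_moves --deltas '[[[0, 0, 0], [0, 0, 0], -1], [[0, 0, 0], [0, 0, 0], -1], [[0, 0, 0], [0, 0, 0], -1], [[0, 0, 0], [0, 0, 0], -1]]'

```text
time_s: 2.78
tcp_pos: [0.4561, -0.2677, 0.1422]
ee_rot: [-3.1, 0.5, 0.0]
wrist_force: [-0.2, 0.2, 0.3]
gripper_width: 0.0178
```

```bash
python3 to.py 0.456 -0.268 0.24 -18.2
```

```text
t 2.7833 pos [ 0.4561 -0.2677  0.1422] yaw -18.32 w 0.0178 F [-0.23  0.18  0.32] T [-0.025 -0.078  0.073]
turn [-0.0015  0.0003 -0.002 ] shift [-0.      0.0002 -0.0978]
```

Emit:
apply_moves --deltas '[[[0, 0, 0], [0, 0, 0], -1], [[0, 0, 0], [0, 0, 0], -1], [[0, 0, 0], [0, 0, 0], -1], [[0, 0, 0], [0, 0, 0], -1], [[0, 0, 0], [0, 0, 0], -1]]'

```text
time_s: 3.2
tcp_pos: [0.4557, -0.2675, 0.142]
ee_rot: [-3.1, 0.5, 0.001]
wrist_force: [-0.7, 1.0, -2.8]
gripper_width: 0.0098
```

Emit:
apply_moves --deltas '[[[0, 0, 0], [0, 0, -0.008], -1], [[0, 0, 0], [0, 0, -0.02], -1], [[0, 0, 0], [0, 0, -0.036], -1], [[0, 0, 0], [0, 0, -0.054], -1], [[0, 0, 0], [0, 0, -0.07], -1], [[0, 0, 0], [0, 0, -0.085], -1], [[0, 0, 0], [0, 0, -0.093], -1], [[0, 0, 0], [0, 0, -0.093], -1]]'

```text
time_s: 3.87
tcp_pos: [0.4568, -0.2682, 0.2369]
ee_rot: [-3.101, 0.5, -0.004]
wrist_force: [0.6, -1.1, -4.8]
gripper_width: 0.0098
```

```bash
python3 to.py 0.508 0.008 0.234 9.7
python3 - <<'E'
from h import *
f=grab("top","pics/t2.png");i=cv2.imread("pics/t2.png")
g=grab("scene","pics/s2.png");j=cv2.imread("pics/s2.png")
a=cv2.resize(i[215:345,390:540],None,fx=2.6,fy=2.6);b=cv2.resize(j[140:290,90:230],(int(140*2.25),338))
cv2.imwrite("pics/c2.png",cv2.convertScaleAbs(np.hstack([a[:338],b[:338]]),alpha=1.5))
E
```

```text
t 3.8667 pos [ 0.4568 -0.2682  0.2369] yaw -18.32 w 0.0098 F [ 0.56 -1.06 -4.84] T [-0.051 -0.083  0.01 ]
turn [-3.000e-04 -2.400e-03 -4.669e-01] shift [-0.0382 -0.2783  0.0031]
```

View pics/c2.png

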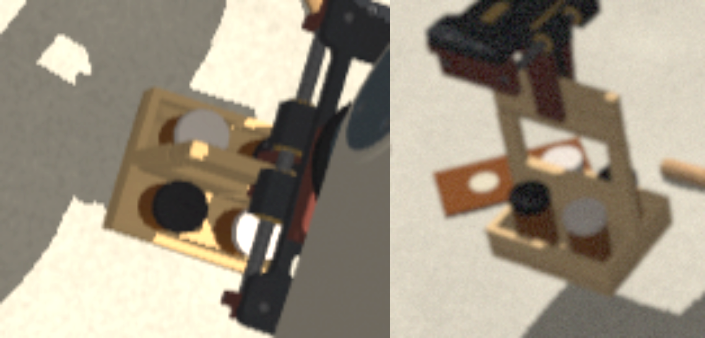

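Pictures: the tote is off the table and upright in the grip, with the finger near mid-board at crop (548,80). Next I carry it to a pose in front of the hook tip.

Emit:
apply_moves --deltas '[[[0, 0, -0.06], [-0.001, -0.01, 0], -1], [[0, 0, -0.12], [-0.003, -0.027, 0], -1], [[0, 0, -0.18], [-0.006, -0.047, 0], -1], [[0, 0, -0.24], [-0.01, -0.07, 0.001], -1], [[0, 0, -0.3], [-0.014, -0.095, 0.001], -1], [[0, 0, -0.36], [-0.018, -0.12, 0.002], -1], [[0, 0, -0.42], [-0.022, -0.145, 0.003], -1], [[0, 0, -0.467], [-0.025, -0.17, 0.003], -1]]'

```text
time_s: 4.63
tcp_pos: [0.4842, -0.0968, 0.2305]
ee_rot: [-3.127, -0.27, 0.005]
wrist_force: [-0.2, 0.3, -5.5]
gripper_width: 0.0098
```

```bash
python3 to.py 0.508 0.008 0.234 9.7
```

```text
t 4.6333 pos [ 0.4842 -0.0968  0.2305] yaw 9.87 w 0.0098 F [-0.22  0.35 -5.48] T [-0.082 -0.157  0.008]
turn [-0.0032  0.0029  0.0029] shift [ 0.0414 -0.0992 -0.0033]
```

Emit:
apply_moves --deltas '[[[0, 0, 0.002], [0.01, -0.024, -0.003], -1], [[0, 0, 0.003], [0.02, -0.048, -0.003], -1], [[-0.003, 0.003, 0.003], [0.029, -0.07, -0.003], -1], [[-0.003, 0.003, 0.003], [0.036, -0.087, -0.003], -1], [[-0.003, 0.003, 0.003], [0.04, -0.096, -0.003], -1], [[-0.003, 0.003, 0.003], [0.041, -0.099, -0.003], -1], [[-0.003, 0.003, 0.003], [0.041, -0.099, -0.003], -1], [[-0.003, 0.003, 0.003], [0.041, -0.099, -0.003], -1]]'

```text
time_s: 5.3
tcp_pos: [0.5071, 0.0071, 0.2332]
ee_rot: [3.13, 0.265, -0.002]
wrist_force: [-0.3, 0.7, -5.2]
gripper_width: 0.0097
```

```bash
python3 to.py 0.599 0.0235 0.234 9.7
python3 - <<'E'
from h import *
f=grab("top","pics/t3.png");i=cv2.imread("pics/t3.png")
g=grab("scene","pics/s3.png");j=cv2.imread("pics/s3.png")
a=cv2.resize(i[130:330,230:430],None,fx=2,fy=2);b=cv2.resize(j[130:330,220:420],None,fx=2,fy=2)
cv2.imwrite("pics/c3.png",cv2.convertScaleAbs(np.hstack([a,b]),alpha=1.5))
E
```

```text
t 5.3 pos [0.5071 0.0071 0.2332] yaw 9.69 w 0.0097 F [-0.3   0.72 -5.21] T [ 0.001 -0.103 -0.01 ]
turn [ 0.0001  0.0011 -0.0001] shift [ 0.0933 -0.0007 -0.0009]
```

View pics/c3.png

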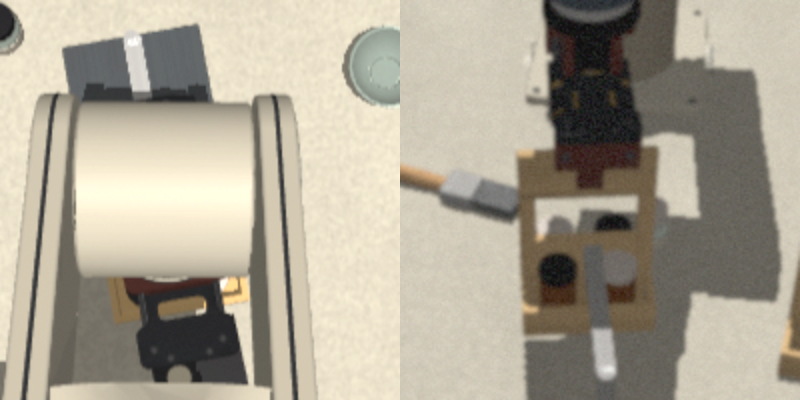

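Run:
```python
from h import *
import pickle
S=pickle.load(open("scene0.pkl","rb"))
c,n=np.cos(np.radians(9.7)),np.sin(np.radians(9.7));p=np.array([.5071,.0071,0]);X=np.array([c,n,0]);Y=np.array([-n,c,0])
def q(P):
    u,v=proj(S,P); return round((u-220)*2+400),round((v-130)*2)
L=.091
for nm,y,z,x in(("topL",-.06,.175,.005),("topR",.06,.175,.005),("sTL",-.045,.125,.005),("sTR",.045,.125,.005),("sBL",-.045,.075,.005),("sBR",.045,.075,.005),("footL",-.06,0,.05),("footR",.06,0,.05)):
    print(nm,q(p+X*x+Y*y+[0,0,z+L]))
seat=np.array([.599,.0235,.19]); print("tip",q(seat-.045*X+[0,0,.01]),"post",q(seat+.085*X))
```

```text
topL (518, 154)
topR (661, 149)
sTL (537, 198)
sTR (641, 194)
sBL (538, 240)
sBR (639, 236)
footL (525, 334)
footR (657, 328)
tip (594, 244) post (606, 369)
```

The projected slot and board corners match the picture within 2–4 crop pixels, and the tip lines up with the slot. Now I insert along the bar.

Emit:
apply_moves --deltas '[[[0, 0, 0], [0.006, 0, -0.001], -1], [[0, 0, 0], [0.016, 0, -0.001], -1], [[0, 0, 0], [0.028, 0, -0.001], -1], [[0, 0, 0], [0.04, -0.001, -0.001], -1], [[0, 0, 0], [0.05, -0.001, -0.001], -1], [[0, 0, 0], [0.056, -0.001, -0.001], -1]]'

```text
time_s: 5.9
tcp_pos: [0.5644, 0.0175, 0.2344]
ee_rot: [3.13, 0.264, 0.001]
wrist_force: [-0.9, 0.3, -5.4]
gripper_width: 0.01
```

```bash
python3 to.py 0.599 0.0235 0.234 9.7
```

```text
t 5.9 pos [0.5644 0.0175 0.2344] yaw 9.65 w 0.01 F [-0.89  0.25 -5.36] T [-0.053 -0.044  0.017]
turn [ 0.0001 -0.0004 -0.0009] shift [ 0.0351 -0.0001  0.0004]
```

Emit:
apply_moves --deltas '[[[0, 0, 0], [0.008, 0, 0], -1], [[0, 0, 0], [0.018, 0, 0], -1], [[0, 0, 0], [0.027, 0, 0], -1], [[0, 0, 0], [0.033, 0, 0], -1], [[0, 0, 0], [0.035, 0, 0], -1], [[0, 0, 0], [0.035, 0, 0], -1]]'

```text
time_s: 6.4
tcp_pos: [0.5993, 0.0235, 0.2343]
ee_rot: [3.13, 0.264, 0.0]
wrist_force: [0.2, -1.2, -4.8]
gripper_width: 0.0096
```

```bash
python3 to.py 0.599 0.0235 0.209 9.7
python3 - <<'E'
from h import *
g=grab("scene","pics/s4.png");j=cv2.imread("pics/s4.png")
cv2.imwrite("pics/c4.png",cv2.convertScaleAbs(cv2.resize(j[160:400,220:420],None,fx=2.5,fy=2.5),alpha=1.5))
E
```

```text
t 6.4 pos [0.5993 0.0235 0.2343] yaw 9.66 w 0.0096 F [ 0.16 -1.21 -4.83] T [-0.027 -0.006  0.01 ]
turn [ 0.     -0.0003 -0.0007] shift [-0.0003 -0.0001  0.0253]
```

View pics/c4.png

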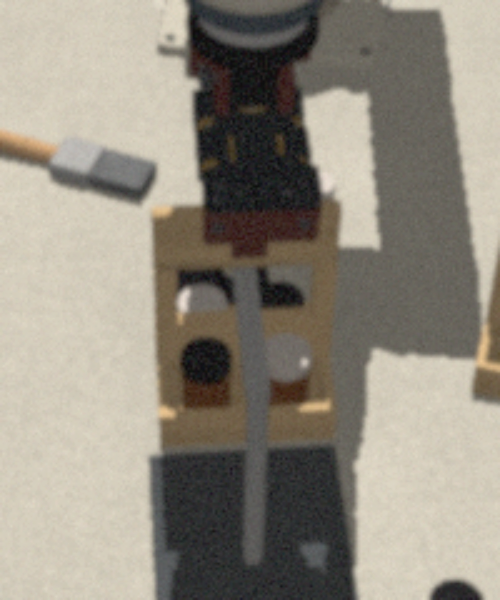

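The bar passes through the slot, entering at crop (245,268) just under the strip. I'll lower until it touches.

Emit:
apply_moves --deltas '[[[0, 0, 0], [0, 0, 0.005], -1], [[0, 0, 0], [0, 0, 0.012], -1], [[0, 0, 0], [0, 0, 0.018], -1], [[0, 0, 0], [0, 0, 0.022], -1], [[0, 0, 0], [0, 0, 0.024], -1], [[0, 0, 0], [0, 0, 0.025], -1], [[0, 0, 0], [0, 0, 0.025], -1]]'

```text
time_s: 7.03
tcp_pos: [0.5986, 0.0233, 0.2089]
ee_rot: [3.13, 0.264, -0.001]
wrist_force: [0.4, -0.3, -5.4]
gripper_width: 0.0098
```

Emit:
apply_moves --deltas '[[[0, 0, 0], [0, 0, 0.0008], -1], [[0, 0, 0], [0, 0, 0.0015], -1], [[0, 0, 0], [0, 0, 0.0015], -1]]'

```text
time_s: 7.28
tcp_pos: [0.5986, 0.0233, 0.2075]
ee_rot: [3.13, 0.264, -0.001]
wrist_force: [-0.4, 0.1, -4.8]
gripper_width: 0.0099
```

Emit:
apply_moves --deltas '[[[0, 0, 0], [0, 0, 0.0007], -1], [[0, 0, 0], [0, 0, 0.001], -1], [[0, 0, 0], [0, 0, 0.001], -1]]'

```text
time_s: 7.53
tcp_pos: [0.5988, 0.0233, 0.2069]
ee_rot: [3.13, 0.264, 0.0]
wrist_force: [-0.5, 0.8, -2.5]
gripper_width: 0.0093
```

Emit:
apply_moves --deltas '[[[0, 0, 0], [0, 0, 0.0007], -1], [[0, 0, 0], [0, 0, 0.001], -1], [[0, 0, 0], [0, 0, 0.001], -1]]'

```text
time_s: 7.78
tcp_pos: [0.5989, 0.0233, 0.2069]
ee_rot: [3.13, 0.264, 0.001]
wrist_force: [-4.1, 0.3, 5.5]
gripper_width: 0.01
```

Contact: the force went from −5 to +5.5 N. I release with a partial opening so the fingers clear the hook tip, easing up slightly.

Emit:
apply_moves --deltas '[[[0, 0, 0], [0, 0, -0.0005], -0.9], [[0, 0, 0], [0, 0, -0.0005], -0.7], [[0, 0, 0], [0, 0, -0.0005], -0.5], [[0, 0, 0], [0, 0, -0.0005], -0.35], [[0, 0, 0], [0, 0, -0.0005], -0.35], [[0, 0, 0], [0, 0, -0.0005], -0.35], [[0, 0, 0], [0, 0, -0.0005], -0.35]]'

```text
time_s: 8.37
tcp_pos: [0.5989, 0.0233, 0.2073]
ee_rot: [3.13, 0.264, 0.001]
wrist_force: [0.4, 0.6, -0.1]
gripper_width: 0.0286
```

```bash
python3 to.py 0.599 0.0235 0.209 9.7
python3 - <<'E'
from h import *
g=grab("scene","pics/s5.png");j=cv2.imread("pics/s5.png")
cv2.imwrite("pics/c5.png",cv2.convertScaleAbs(cv2.resize(j[180:400,220:420],None,fx=2.7,fy=2.7),alpha=1.5))
E
```

```text
t 8.3667 pos [0.5989 0.0233 0.2073] yaw 9.65 w 0.0286 F [ 0.38  0.63 -0.07] T [-0.055 -0.109 -0.01 ]
turn [ 0.0001 -0.0004 -0.0008] shift [ 0.0001 -0.0001 -0.0017]
```

View pics/c5.png

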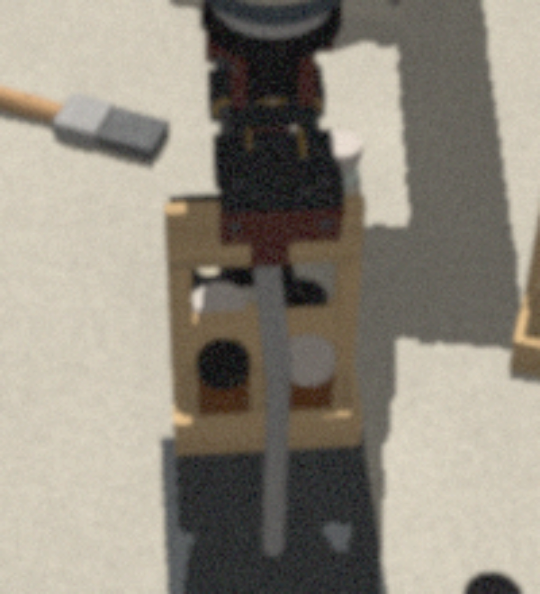

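The wrist force is about 0, the fingers are open to 29 mm, and the tote hangs level, with its strip resting on the bar at crop (268,262). Next I raise the gripper straight up.

Emit:
apply_moves --deltas '[[[0, 0, 0], [0, 0, -0.006], -0.35], [[0, 0, 0], [0, 0, -0.016], -0.35], [[0, 0, 0], [0, 0, -0.03], -0.35], [[0, 0, 0], [0, 0, -0.05], -0.35], [[0, 0, 0], [0, 0, -0.08], -0.35], [[0, 0, 0], [0, 0, -0.11], -0.35], [[0, 0, 0], [0, 0, -0.13], -0.35], [[0, 0, 0], [0, 0, -0.13], -0.35]]'

```text
time_s: 9.08
tcp_pos: [0.6013, 0.0234, 0.3438]
ee_rot: [3.13, 0.264, 0.016]
wrist_force: [0.9, -0.2, 1.0]
gripper_width: 0.0286
```

Emit:
apply_moves --deltas '[[[0, 0, 0], [-0.04, 0, 0], -0.35], [[0, 0, 0], [-0.08, 0, 0], -0.35], [[0, 0, 0], [-0.12, 0, 0], -0.35], [[0, 0, 0], [-0.15, 0, 0], -0.35], [[0, 0, 0], [-0.15, 0, 0], -0.35], [[0, 0, 0], [-0.15, 0, 0], -0.35], [[0, 0, 0], [-0.15, 0, 0], -0.35]]'

```text
time_s: 9.67
tcp_pos: [0.4543, -0.0017, 0.3429]
ee_rot: [3.13, 0.264, 0.018]
wrist_force: [-0.2, -0.4, -0.1]
gripper_width: 0.0287
```

```bash
python3 to.py 0.599 0.0235 0.209 9.7
python3 - <<'E'
from h import *
g=grab("scene","pics/s6.png");j=cv2.imread("pics/s6.png")
t=grab("top","pics/t6.png");i=cv2.imread("pics/t6.png")
cv2.imwrite("pics/c6.png",cv2.convertScaleAbs(np.hstack([cv2.resize(j[180:380,220:420],None,fx=2,fy=2),cv2.resize(i[100:300,220:420],None,fx=2,fy=2)]),alpha=1.5))
e0=cv2.imread("pics/scene0.png")[230:330,400:500].astype(int);print("empty diff",np.abs(e0-j[230:330,400:500]).mean())
c,n=np.cos(np.radians(9.7)),np.sin(np.radians(9.7));X=np.array([c,n,0]);Y=np.array([-n,c,0]);p=np.array([.599,.0235,.065])
for y,z,x in((-.06,.175,.005),(.06,.175,.005),(-.06,0,.05),(.06,0,.05)):
    u,v=proj(g,p+X*x+Y*y+[0,0,z]);print(round((u-220)*2),round((v-180)*2))
E
```

```text
t 9.6667 pos [ 0.4543 -0.0017  0.3429] yaw 9.64 w 0.0287 F [-0.25 -0.36 -0.09] T [ 0.027 -0.125  0.013]
turn [ 0.0017 -0.0111 -0.001 ] shift [ 0.1453 -0.0008  0.1356]
empty diff 3.2436666666666665
124 155
273 149
131 335
268 327
```

View pics/c6.png

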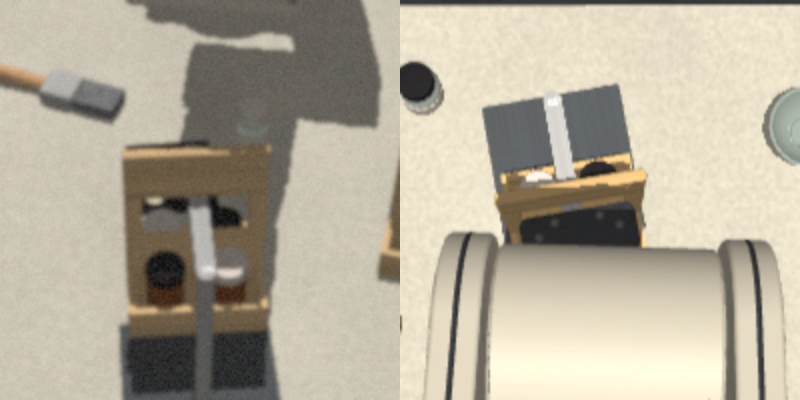

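The picture shows the tote hanging level at crop (124–271, 150–335), which matches the predicted corners. I'll hold briefly and check that it is still.

Emit:
apply_moves --deltas '[[[0, 0, 0], [0, 0, 0], -0.35], [[0, 0, 0], [0, 0, 0], -0.35], [[0, 0, 0], [0, 0, 0], -0.35], [[0, 0, 0], [0, 0, 0], -0.35], [[0, 0, 0], [0, 0, 0], -0.35], [[0, 0, 0], [0, 0, 0], -0.35], [[0, 0, 0], [0, 0, 0], -0.35], [[0, 0, 0], [0, 0, 0], -0.35]]'

```text
time_s: 10.43
tcp_pos: [0.4547, -0.0016, 0.3425]
ee_rot: [3.13, 0.264, 0.017]
wrist_force: [-0.1, 0.0, 1.0]
gripper_width: 0.0289
```

Run:
```python
from h import *
g=grab("scene","pics/s7.png");a=cv2.imread("pics/s6.png").astype(np.float32);b=cv2.imread("pics/s7.png").astype(np.float32);o=cv2.imread("pics/scene0.png").astype(np.float32)
G=lambda i:cv2.cvtColor(i,cv2.COLOR_BGR2GRAY)
print("tote shift px",cv2.phaseCorrelate(G(a)[245:350,275:362].copy(),G(b)[245:350,275:362].copy()))
print("empty shift px",cv2.phaseCorrelate(G(o)[230:330,400:500].copy(),G(b)[230:330,400:500].copy()))
print(arm.hand_in())
```

```text
tote shift px ((-0.055405080769880044, 0.01231400948116601), 1.101284166029942)
empty shift px ((-0.011483673791232718, 0.027673628145038265), 0.9086405599594116)
the job is handed in; nothing more can be done
None
```

The jar tote is hanging on the hook by its handle strip, and I handed the job in at about 10.5 s. I pinched it at the handle, carried it upright, slid the hook through the slot and lowered it onto the bar. I then let go with a small opening and backed the arm clear.

- **Seating:** The wrist force went from about −5 N to +5.5 N as the strip touched the bar, and was about 0 N after I let go. The hanging tote's outline matched its predicted position to within a few pixels of the enlarged picture. I could not measure the force on the hook after release, so I judged that from the pictures.
- **At rest:** The tote moved less than 0.1 px between two pictures about 0.7 s apart.
- **Empty tote:** It shows about 0.03 px of shift from the start, so it has not moved.

No check failed or disagreed.

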